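Zero the balance with its guarded, sunken key

ROBOT

A 7-joint arm with a two-finger parallel gripper is mounted at the origin on a cart in front of the work surface, level with it; the furniture and walls round the work are solid. World frame = base frame: x ahead of the robot, y to its left, z up, the work surface at z = 0. Lengths are in m, angles in rad, forces in N, time in s.
With the tool pointing down it reaches from about 0.4 to 0.9 m from the base axis. Payload 5.5 kg.
Tool frame: the origin (TCP) lies midway between the tips of the shut fingers; the grasp point (between the pads) lies 19 mm behind it (hold_point_z is the distance from the TCP to the grasp point, in m); z points along the fingers, y is the line along which they close (so a half turn about z gives the same grasp; the last joint's range is limited). The gripper opens to 92 mm and grips with 3 to 60 N. Pads are 19 mm wide; open, the fingers measure 130 mm over their backs; the gripper's body (75 mm by 190 mm) begins 47 mm behind the grasp point.
Start: joints at [-0.976, 0.501, -0.427, 1.55, 0.221, 1.138, -0.21], TCP at [0.212, 0.615, 0.227] pointing down, gripper open.
Joint ranges: [-2.88, 2.88], [-0.31, 2.03], [-1.54, 1.56], [0.2, 2.42], [-1.41, 4.55], [0.19, 2.02], [-2.57, 2.57]. Speed limits (rad/s): [2.57, 2.57, 3.14, 3.14, 3.14, 3.14, 3.14].

INTERFACE

Orientations are given as a unit quaternion [x, y, z, w].
In Python, from rig import observe, camera, job_done, hold_point_z gives the robot as it stands.
- The arm moves only by the tool move_arm, never from a script. Its argument "motion" is a list of rows, each an object of numbers: "wx", "wy", "wz": the turn, a rotation vector about the tool's x, y, z in rad; "tx", "ty", "tz": the shift along the tool's x, y, z in mm; "jaw": the finger opening in mm, from 0 to 91.8. In form: [{"wx": .., "wy": .., "wz": .., "tx": .., "ty": .., "tz": .., "jaw": ..}, ...]. A call has 1 to 8 rows; each row shifts and turns the commanded pose from where the row before left it, along the tool's axes as they then stand; what a row does not reach is not made up. A row lasts 1/10 s, in which the tool goes at most 50 mm and 8.59 degrees, less where a joint would pass 70% of its speed; a pose out of reach is approached as far as the arm can. A call with a gripper value outside its range is refused whole. The fingers move at their own pace and stop on an object; "squeeze" is the grip in N (left out, the last holds). Time passes only in rows, so rows that do not move let the fingers close. It gives the time, the measured TCP pose, the force, the opening and the grip force at its end, in the units of the state.
- observe(): the state, without advancing time (a new reading comes with each control period).
- camera(name): name is "scene" or "top" or "wrist"; returns a dict with "image" (420x560x3 uint8, red, green, blue), "z_map" (420x560 float32, m along the optical axis (not along the pixel's ray), 0 where there is no reading), "fx", "fy", "cx", "cy" (pixels), "D" ([k1, k2, p1, p2, k3] as OpenCV has them; the pictures are not rectified), "camera_from_world" (4x4, takes a point from world to camera coordinates); the wrist camera has in their place "mount" (4x4, takes a point from camera to tool coordinates, whose origin is the TCP and whose axes are the flange's). Camera axes: x right, y up, looking along -z (the intrinsics and any distortion apply to the point x, -y, -z); pixel columns grow to the right and rows downward; lengths in m; the calibration is good to about 2 mm. A picture is of the moment at which its call begins: read the wrist's pose just before it.
- job_done(): hands the job in; it is judged then, once.
The state is a dict: "t": time; "joint_positions": joint angles; "joint_velocities": joint speeds; "effort": joint torques, N m; "tcp_pos": TCP position; "orientation": TCP orientation; "wrist_force": force on the tool from outside, world axes, zero at the start; "moment": the same for the moment, N m; "gripper_width": finger opening in m; "gripper_force": force on a finger pad.
Only numpy, scipy, OpenCV 4.12 (cv2) and the standard library are available. Lean on these libraries where they do the work, as an engineer would, in place of code of your own. Each camera call takes 0.05 s, during which the arm holds its last target. There are 200 camera calls.

TASK

Zero the laboratory balance with the empty dish left on its pan: push the sliding guard fully aside with the fingertips, reach down into the well it uncovers and press the sunken zero key fully down, keeping it down for about a second. Then push the guard all the way back over the well. Leave the power key in the other, open well alone, and do not disturb the dish or the other things on the bench; nothing needs to be picked up.

Things in the scene. Friction and masses are not known exactly. Their poses are not given: they have to be found in the camera images.
- balance: low white bench balance, 260 (x) x 210 (y) x 55 high, fixed (does not slide). Origin: centre of its underside; z up, local -x is its front, facing the robot, +y to the robot's left. Its front 80 mm is a flat key panel, top 55 mm above the bench. Behind it a low grey display hood (x -46 to -6, up to 13 above the panel), then a steel pan (116 across, centre x 62, y 0, top 63 above the bench).
- zero_well (a point): centre of the mouth of the zero key's well, level with the panel top, at x -90, y -62 in the balance's frame: a rectangular well 32 (x) x 48 (y), 26 deep, covered by the guard at the start. Shut fingers fit it best with their longer side along y. Axes as the balance's.
- power_well (a point): centre of the mouth of the power key's well, an equal well without a guard, always open, at x -90, y +62 in the balance's frame. To be left alone.
- guard (a joint): the sliding guard, m: 0 = shut, well of the zero key fully covered; grows as the guard slides along the balance's +y (to the left, towards the middle); 0.060 = fully aside, at its stop, the well fully clear. At the start it is shut or up to 12 mm open. It stays where it is left; about 1.5 N of friction. It cannot be lifted off.
- guard_rib (a point): middle of the top edge of the guard's rib. The guard is a grey plate 44 (x) x 64 (y) x 3 on the panel, between two rails 5 high (outer faces 54 apart). Across its middle stands an upright rib 36 long (x), 6 thick (y), its top 16 above the panel; push its side to slide the guard. At guard 0 the rib is over the well's centre. Axes as the balance's.
- zero_key (a joint): how far the zero key is pressed, m: 0 = up, 0.006 = fully down at its stop. Spring: starts to move at about 1.5 N, fully down at about 5 N; springs back by itself.
- zero_key_top (a point): centre of the top of the zero key, a grey key 24 (x) x 38 (y) with rounded edges on the floor of its well; its top lies 16 mm below the panel (39 mm above the bench) when up, 22 mm below when pressed. Axes as the balance's.
- power_key (a joint): how far the power key in the other, unguarded well is pressed, m: same key, same travel and spring. It must not be pressed.
- dish: clear round petri dish, 94 across, 14 high, loose on the pan. Origin: centre of its underside. To be left where it is.
- bottle: small white bottle, 42 across, 75 high, loose on the bench on the left (+y) of the balance, about 35 mm off. Origin: centre of its underside. To be left standing.
- tube_holder: small blue tube rack, 63 x 99 x 43 high, loose, right half of the bench. Origin: centre of its underside. Bystander.
- tweezers: steel forceps, 115 long, loose on the bench. Origin: centre of its underside. Bystander.
- bench_timer: flat bench timer, 65 x 70 x 18 high, loose. Origin: centre of its underside. Bystander.
- pen: marker pen, 122 long, loose on the right of the bench. Origin: centre of its underside. Bystander.
There are look-alikes about, which are no part of the job. What is shaped like the bottle but purple is not meant.

How it is judged:
By the outcome, as a careful person would: the job done as asked, in the order asked, and still so for the second after the job is handed in, with the robot touching nothing.
It also fails if it takes over 54 s, if anything falls off the work surface, if the arm or the gripper's body presses on something with over 40 N, if the wrist force passes 120 N, or if a joint passes its speed limit or range.

## Working session

There is one attempt and no reset: what is moved stays moved. The work goes in short steps, Python scripts to look and compute and a tool call to move; the robot and the scene stay as the last step left them, time stands still between calls to the robot, and variables do not carry over. Pictures are saved under pics/ and viewed, at most 10 in all, crops included, and the job is handed in when it is done.

Besides the shell and the picture viewer there is one more tool, called after ">>>" as name([rows], argument=value, ...), one row to a line, values as JSON. move_arm: Moves the arm, as the interface text tells. Its arguments: {"type":"object","properties":{"motion":{"type":"array"},"squeeze":{"type":"number"}},"required":["motion"]}

```bash
mkdir -p pics
cat > h.py <<'E'
import numpy as np, cv2
from rig import observe, camera, job_done
def snap(n,f):
    s=observe(); c=camera(n); cv2.imwrite(f'pics/{f}.png',c['image'][:,:,::-1]); np.savez(f'pics/{f}.npz',**c,p=s['tcp_pos'],q=s['orientation']); return c
def world(c):
    h,w=c['z_map'].shape; u,v=np.meshgrid(np.arange(w),np.arange(h))
    K=np.array([[c['fx'],0,c['cx']],[0,c['fy'],c['cy']],[0,0,1.]],float)
    n=cv2.undistortPoints(np.stack([u,v],-1).reshape(-1,1,2).astype(np.float64),K,np.array(c['D'],float)).reshape(h,w,2)
    z=c['z_map']; P=np.stack([n[...,0]*z,-n[...,1]*z,-z,np.ones_like(z)],-1)
    return (P@np.linalg.inv(c['camera_from_world']).T)[...,:3]
E
python3 - <<'E'
from h import *
c=snap('top','top0'); snap('scene','scene0'); print(observe())
E
```

```text
{'t': 0.1, 'joint_positions': array([-0.97582169,  0.50173445, -0.42679094,  1.55129713,  0.22080284,
        1.13827477, -0.21032659]), 'joint_velocities': array([ 4.35306109e-04, -5.36463040e-04, -8.46305045e-04, -2.85154162e-03,
       -3.34310739e-04,  3.03205662e-05, -2.07610335e-04]), 'effort': array([-1.09198684e-02, -5.67874432e+01, -5.83851993e+00, -2.79910755e+01,
       -6.91177463e-02,  2.43225577e-02,  4.84769157e-05]), 'tcp_pos': array([0.2115723 , 0.61397469, 0.22581302]), 'orientation': array([ 1.65128080e-01,  9.86271780e-01, -8.15751768e-04, -1.65247128e-04]), 'wrist_force': array([-0.57329989, -0.27731976, -0.23375819]), 'moment': array([ 0.00216292,  0.00107365, -0.00267892]), 'gripper_force': 0.0, 'gripper_width': 0.0918131338897097}
```

View pics/top0.png

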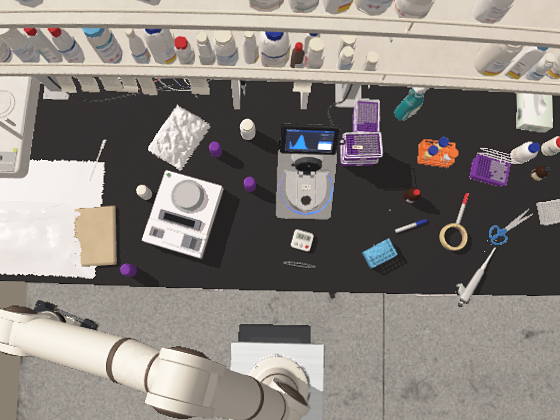

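View pics/scene0.png

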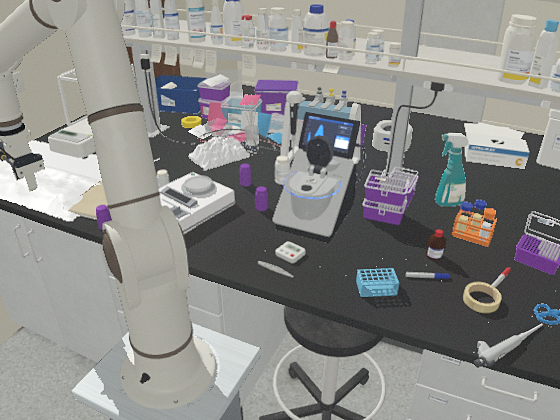

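The top view shows the white balance at about (182,213), its front panel toward the bottom around (172,240), the white bottle at (143,192) and a purple one at (127,270). Next I'll measure its pose.

Run:
```python
from h import *
c=dict(np.load('pics/top0.npz')); W=world(c)
for u,v in [(187,190),(143,190),(127,268),(172,240),(150,240),(205,250),(110,250),(215,148)]: print(u,v,W[v,u].round(3))
m=(W[...,2]>.04)&(W[...,2]<.085); m[:165]=0;m[265:]=0;m[:,:136]=0;m[:,228:]=0
m=m.astype(np.uint8); n,l,s,_=cv2.connectedComponentsWithStats(m); i=1+s[1:,4].argmax(); P=W[l==i]
r=cv2.minAreaRect(P[:,:2].astype(np.float32)*1000); print(s[i],r,cv2.boxPoints(r))
p=P[(abs(P[:,2]-.055)<.004)]; print(len(p),np.median(p[:,2]))
im=cv2.resize(c['image'][160:270,110:240,::-1],None,fx=5,fy=5,interpolation=cv2.INTER_CUBIC); cv2.imwrite('pics/crop0.png',im)
```

```text
187 190 [0.662 0.326 0.075]
143 190 [0.657 0.478 0.078]
127 268 [0.389 0.514 0.071]
172 240 [0.49  0.371 0.058]
150 240 [0.488 0.447 0.055]
205 250 [0.464 0.263 0.003]
110 250 [0.452 0.596 0.014]
215 148 [0.817 0.238 0.07 ]
[ 142  170   81   88 4345] ((585.6900024414062, 342.13934326171875), (212.46420288085938, 261.4698486328125), 74.77214050292969) [[431.64258 273.9758 ]
 [683.9319  205.29855]
 [739.7374  410.3029 ]
 [487.44812 478.98013]]
2066 0.0550287296394969
```

View pics/crop0.png

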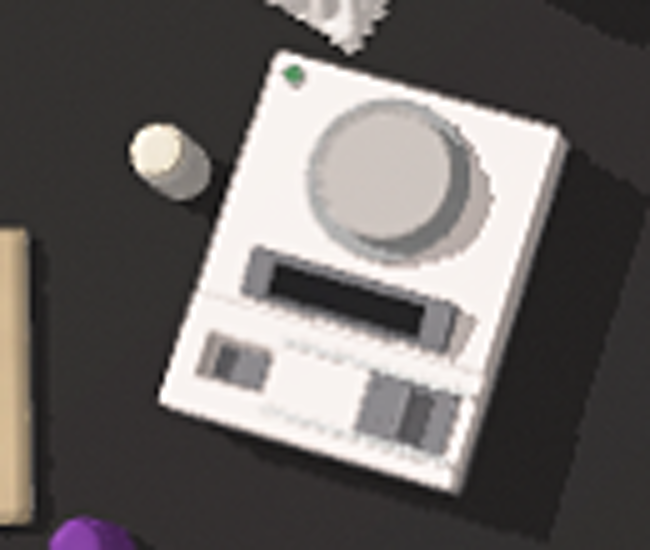

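The crop shows the guard nearly shut, with its rib at about (418,415) and the open power well at (235,362). The fit matches the 260x210 size, with yaw about -15.2° and centre (0.586,0.342). I'll move over the zero well with the jaws closing.

>>> move_arm([
  {"wz": -0.066, "jaw": 0},
  {"tx": -40, "ty": -26, "jaw": 0},
  {"tx": -40, "ty": -26, "jaw": 0},
  {"tx": -40, "ty": -26, "jaw": 0},
  {"tx": -40, "ty": -26, "jaw": 0},
  {"tx": -40, "ty": -26, "jaw": 0},
  {"tx": -40, "ty": -26, "jaw": 0},
  {"tx": -40, "ty": -26, "jaw": 0},
], squeeze=10)

```text
invalid input at $.motion[0]: expected keys wx, wy, wz, tx, ty, tz, jaw
```

>>> move_arm([
  {"tx": -22, "ty": -26, "jaw": 0},
  {"jaw": 0},
  {"jaw": 0},
  {"jaw": 0},
])

```text
invalid input at $.motion[0]: expected keys wx, wy, wz, tx, ty, tz, jaw
```

Run:
```python
from h import *
c=snap('wrist','w0'); s=observe(); print(s['tcp_pos'],s['orientation'],s['gripper_width'],s['t'],s['wrist_force']); print(c['mount'].round(3))
```

```text
[0.21157031 0.61405598 0.22593317] [ 1.65104620e-01  9.86275795e-01 -7.07128505e-04 -1.44634137e-04] 0.09191996384048491 0.15 [-0.30997288  0.50091301 -0.45934212]
[[-0.001  0.962  0.271  0.074]
 [ 1.     0.001  0.    -0.   ]
 [ 0.     0.271 -0.962 -0.16 ]
 [ 0.     0.     0.     1.   ]]
```

View pics/w0.png

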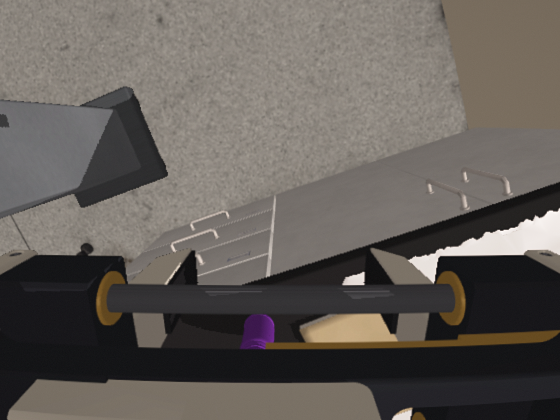

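The wrist view still shows the floor and cart edge, since the move was refused. Every row needs all the keys.

>>> move_arm([
  {"wx": 0, "wy": 0, "wz": -0.066, "tx": 0, "ty": 0, "tz": 0, "jaw": 0},
  {"wx": 0, "wy": 0, "wz": 0, "tx": -40, "ty": -26, "tz": 0, "jaw": 0},
  {"wx": 0, "wy": 0, "wz": 0, "tx": -40, "ty": -26, "tz": 0, "jaw": 0},
  {"wx": 0, "wy": 0, "wz": 0, "tx": -40, "ty": -26, "tz": 0, "jaw": 0},
  {"wx": 0, "wy": 0, "wz": 0, "tx": -40, "ty": -26, "tz": 0, "jaw": 0},
  {"wx": 0, "wy": 0, "wz": 0, "tx": -40, "ty": -26, "tz": 0, "jaw": 0},
  {"wx": 0, "wy": 0, "wz": 0, "tx": -40, "ty": -26, "tz": 0, "jaw": 0},
  {"wx": 0, "wy": 0, "wz": 0, "tx": -40, "ty": -26, "tz": 0, "jaw": 0},
], squeeze=10)

```text
t: 0.95
tcp_pos: [0.435, 0.3636, 0.2266]
orientation: [0.132, 0.991, -0.0, -0.0]
wrist_force: [0.9, 1.2, -0.2]
gripper_width: 0.0325
gripper_force: 0.0
```

>>> move_arm([
  {"wx": 0, "wy": 0, "wz": 0, "tx": -40, "ty": -26, "tz": 0, "jaw": 0},
  {"wx": 0, "wy": 0, "wz": 0, "tx": -22, "ty": -18, "tz": 0, "jaw": 0},
  {"wx": 0, "wy": 0, "wz": 0, "tx": 0, "ty": 0, "tz": 0, "jaw": 0},
  {"wx": 0, "wy": 0, "wz": 0, "tx": 0, "ty": 0, "tz": 0, "jaw": 0},
  {"wx": 0, "wy": 0, "wz": 0, "tx": 0, "ty": 0, "tz": 0, "jaw": 0},
])

```text
t: 1.45
tcp_pos: [0.4812, 0.3081, 0.2266]
orientation: [0.131, 0.991, 0.0, -0.0]
wrist_force: [-0.5, -0.1, 0.4]
gripper_width: 0.0003
gripper_force: 0.0
```

Run:
```python
from h import *
c=snap('wrist','w1'); s=observe(); print(s['tcp_pos'],s['orientation'],s['gripper_width'],s['t'],s['wrist_force']); print(c['mount'].round(3))
```

```text
[0.4810298  0.30830972 0.22665772] [ 1.31091379e-01  9.91370171e-01  2.79365302e-04 -3.95859732e-04] 0.00030265649304753227 1.5 [-0.58068156 -0.03858953  0.65646554]
[[-0.001  0.962  0.271  0.074]
 [ 1.     0.001  0.    -0.   ]
 [ 0.     0.271 -0.962 -0.16 ]
 [ 0.     0.     0.     1.   ]]
```

View pics/w1.png

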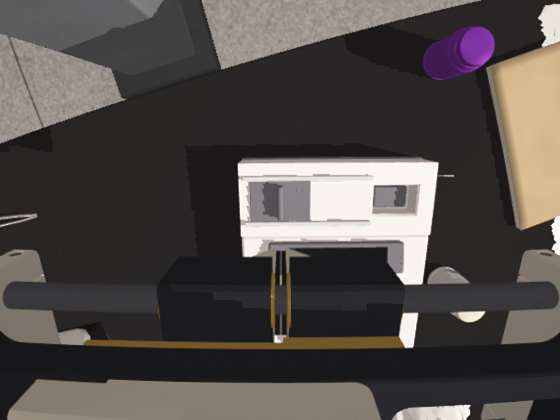

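The wrist view shows the panel at rows 165-235. The guard plate spans columns 248-310 with its rib near column 280, and the power well is at (397,197). I'll compute the points.

```bash
cat >> h.py <<'E'
from scipy.spatial.transform import Rotation as R
def wworld(c):
    T=np.eye(4);T[:3,:3]=R.from_quat(c['q']).as_matrix();T[:3,3]=c['p']
    c=dict(c); c['camera_from_world']=np.linalg.inv(T@c['mount']); return world(c)
E
python3 - <<'E'
from h import *
c=dict(np.load('pics/w1.npz')); W=wworld(c)
a=np.deg2rad(-15.23); bx=np.array([np.cos(a),np.sin(a)]); by=np.array([-bx[1],bx[0]])
m=(abs(W[...,2]-.055)<.006); m[:150]=0;m[236:]=0;m[:,:225]=0;m[:,445:]=0
n,l,s,_=cv2.connectedComponentsWithStats(m.astype(np.uint8)); i=1+s[1:,4].argmax(); P=W[l==i]
r=cv2.minAreaRect(P[:,:2].astype(np.float32)*1000); print(r,np.median(P[:,2]))
B=((W[...,:2]-[.5857,.3421])@np.stack([bx,by],1)*1000); Z=W[...,2]*1000
print('panel ext',[np.percentile(((P[:,:2]-[.5857,.3421])@np.stack([bx,by],1)*1000)[:,k],[.5,99.5]).round(1) for k in (0,1)])
for v in (190,200,210):
  print([(u,*B[v,u].round(0).astype(int),int(Z[v,u])) for u in range(240,320,4)])
k=m*0; sel=(Z>66)&(Z<76)&(B[...,0]<-65)&(B[...,0]>-115); print('rib',sel.sum(),B[sel].min(0),B[sel].max(0),B[sel].mean(0),Z[sel].max())
sel=(Z<48)&(Z>25)&(B[...,0]<-60)&(B[...,0]>-120)&(B[...,1]>20)&(B[...,1]<95); print('pw',sel.sum(),B[sel].min(0),B[sel].max(0),Z[sel].min())
t=observe()['tcp_pos']; print('tcp in bal',np.array([(t[:2]-[.5857,.3421])@bx,(t[:2]-[.5857,.3421])@by])*1000)
im=cv2.resize(c['image'][150:245,225:445,::-1],None,fx=3.6,fy=3.6,interpolation=cv2.INTER_CUBIC); cv2.imwrite('pics/w1c.png',im)
E
```

```text
((498.608642578125, 366.281982421875), (210.55775451660156, 81.92047119140625), 75.29268646240234) 0.057039333762758854
panel ext [array([-131.2,  -50.7]), array([-103.9,  104.3])]
[(240, np.int64(-101), np.int64(-103), 57), (244, np.int64(-102), np.int64(-99), 57), (248, np.int64(-102), np.int64(-95), 57), (252, np.int64(-102), np.int64(-90), 60), (256, np.int64(-102), np.int64(-86), 61), (260, np.int64(-102), np.int64(-82), 60), (264, np.int64(-102), np.int64(-78), 60), (268, np.int64(-102), np.int64(-74), 60), (272, np.int64(-102), np.int64(-69), 59), (276, np.int64(-102), np.int64(-65), 61), (280, np.int64(-104), np.int64(-61), 72), (284, np.int64(-102), np.int64(-57), 59), (288, np.int64(-102), np.int64(-53), 59), (292, np.int64(-102), np.int64(-49), 59), (296, np.int64(-102), np.int64(-44), 58), (300, np.int64(-102), np.int64(-40), 60), (304, np.int64(-102), np.int64(-36), 60), (308, np.int64(-102), np.int64(-32), 60), (312, np.int64(-102), np.int64(-27), 57), (316, np.int64(-101), np.int64(-23), 56)]
[(240, np.int64(-91), np.int64(-104), 57), (244, np.int64(-91), np.int64(-99)
[... 1103 characters left out ...]
64(-70), 60), (276, np.int64(-81), np.int64(-65), 60), (280, np.int64(-84), np.int64(-61), 72), (284, np.int64(-81), np.int64(-57), 61), (288, np.int64(-81), np.int64(-53), 61), (292, np.int64(-81), np.int64(-48), 60), (296, np.int64(-81), np.int64(-44), 60), (300, np.int64(-81), np.int64(-40), 60), (304, np.int64(-81), np.int64(-36), 60), (308, np.int64(-81), np.int64(-31), 60), (312, np.int64(-80), np.int64(-27), 56), (316, np.int64(-80), np.int64(-22), 57)]
rib 194 [-107.70687768  -64.15023459] [-71.73699291 -57.94611254] [-91.00072978 -61.25555564] 74.97865751584465
pw 1144 [-105.10138858   40.5754535 ] [-74.2161598   86.75436482] 29.579460301172812
tcp in bal [-92.11756844 -60.09981272]
```

View pics/w1c.png

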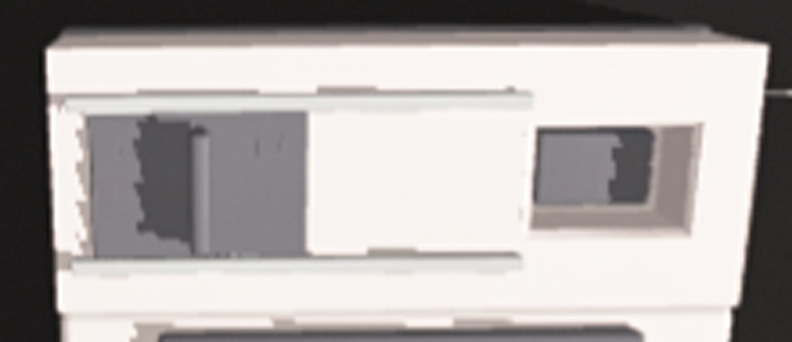

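The crop confirms the guard is shut, with its rib upright and the power well at right. Measured depth points give the rib at balance (-91,-61), top at about 71-72 mm, and they agree with the specification to about 1 mm. Next I'll lower the shut fingers to the right of the rib.

>>> move_arm([
  {"wx": 0, "wy": 0, "wz": 0, "tx": -1, "ty": -17, "tz": 10, "jaw": 0},
  {"wx": 0, "wy": 0, "wz": 0, "tx": 0, "ty": -17, "tz": 20, "jaw": 0},
  {"wx": 0, "wy": 0, "wz": 0, "tx": 0, "ty": 0, "tz": 35, "jaw": 0},
  {"wx": 0, "wy": 0, "wz": 0, "tx": 0, "ty": 0, "tz": 35, "jaw": 0},
  {"wx": 0, "wy": 0, "wz": 0, "tx": 0, "ty": 0, "tz": 30, "jaw": 0},
  {"wx": 0, "wy": 0, "wz": 0, "tx": 0, "ty": 0, "tz": 20, "jaw": 0},
  {"wx": 0, "wy": 0, "wz": 0, "tx": 0, "ty": 0, "tz": 13, "jaw": 0},
  {"wx": 0, "wy": 0, "wz": 0, "tx": 0, "ty": 0, "tz": 0, "jaw": 0},
])

```text
t: 2.3
tcp_pos: [0.4726, 0.274, 0.0621]
orientation: [0.131, 0.991, -0.001, -0.001]
wrist_force: [-0.8, 0.0, -0.5]
gripper_width: 0.0004
gripper_force: 0.0
```

```bash
cat >> h.py <<'E'
def st():
    a=np.deg2rad(-15.06); bx=np.array([np.cos(a),np.sin(a)]); by=np.array([-bx[1],bx[0]])
    s=observe(); d=(s['tcp_pos'][:2]-[.5853,.3423])*1000; f=s['wrist_force']
    print('bal x,y,z',(d@bx).round(1),(d@by).round(1),(s['tcp_pos'][2]*1000).round(1),'F',(f[:2]@bx).round(1),(f[:2]@by).round(1),f[2].round(1),s['t'])
E
python3 -c "
from h import *
st()"
```

```text
bal x,y,z -91.1 -95.2 62.1 F -0.8 -0.2 -0.5 2.3
```

>>> move_arm([
  {"wx": 0, "wy": 0, "wz": 0, "tx": 0, "ty": 8, "tz": 0, "jaw": 0},
  {"wx": 0, "wy": 0, "wz": 0, "tx": 0, "ty": 8, "tz": 0, "jaw": 0},
  {"wx": 0, "wy": 0, "wz": 0, "tx": 0, "ty": 8, "tz": 0, "jaw": 0},
  {"wx": 0, "wy": 0, "wz": 0, "tx": 0, "ty": 8, "tz": 0, "jaw": 0},
  {"wx": 0, "wy": 0, "wz": 0, "tx": 0, "ty": 8, "tz": 0, "jaw": 0},
  {"wx": 0, "wy": 0, "wz": 0, "tx": 0, "ty": 8, "tz": 0, "jaw": 0},
  {"wx": 0, "wy": 0, "wz": 0, "tx": 0, "ty": 8, "tz": 0, "jaw": 0},
  {"wx": 0, "wy": 0, "wz": 0, "tx": 0, "ty": 6, "tz": 0, "jaw": 0},
])

```text
t: 3.1
tcp_pos: [0.4913, 0.335, 0.0648]
orientation: [0.132, 0.991, 0.001, 0.001]
wrist_force: [-0.9, -0.7, 5.1]
gripper_width: 0.0007
gripper_force: 2.8
```

```bash
python3 -c "
from h import *
st()"
```

```text
bal x,y,z -88.9 -31.5 64.8 F -0.7 -0.9 5.1 3.1
```

>>> move_arm([
  {"wx": 0, "wy": 0, "wz": 0, "tx": 0, "ty": 3, "tz": 0, "jaw": 0},
  {"wx": 0, "wy": 0, "wz": 0, "tx": 0, "ty": 3, "tz": 0, "jaw": 0},
  {"wx": 0, "wy": 0, "wz": 0, "tx": 0, "ty": 2, "tz": 0, "jaw": 0},
  {"wx": 0, "wy": 0, "wz": 0, "tx": 0, "ty": 0, "tz": 0, "jaw": 0},
])

```text
t: 3.5
tcp_pos: [0.4934, 0.3428, 0.0649]
orientation: [0.132, 0.991, 0.001, 0.001]
wrist_force: [-0.6, -1.3, 4.3]
gripper_width: 0.0005
gripper_force: 1.8
```

```bash
python3 -c "
from h import *
st()"
```

```text
bal x,y,z -88.9 -23.4 64.9 F -0.2 -1.4 4.3 3.5
```

The tips rose about 3 mm with 5 N of vertical force, so I'll look before going on.

Run:
```python
from h import *
c=snap('wrist','w2'); cv2.imwrite('pics/w2c.png',cv2.resize(c['image'][20:320,130:490,::-1],None,fx=2,fy=2,interpolation=cv2.INTER_CUBIC))
```

```text
(no output)
```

View pics/w2c.png

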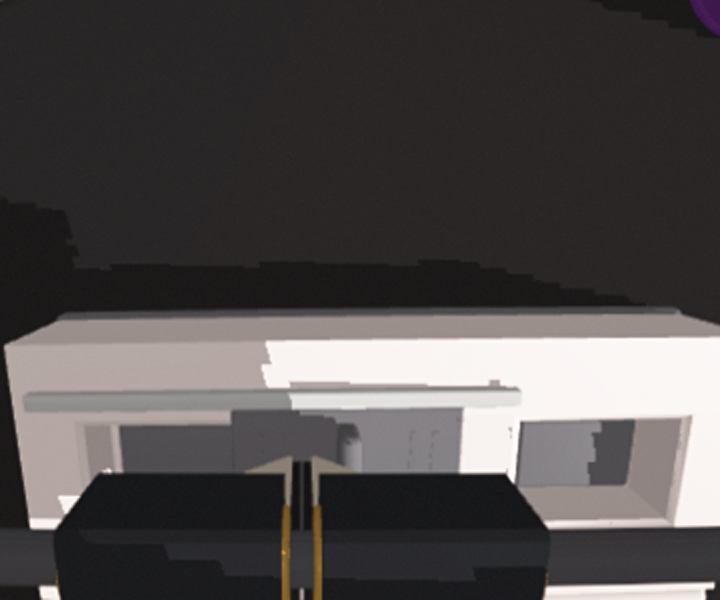

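The crop shows the plate at columns 232-462 and the rib at about 348. The gap to the power well (515) is about 14 mm against 8 mm at the stop, so roughly 6-7 mm remain. The tip's half-width is about 11 mm. I'll continue to the stop.

>>> move_arm([
  {"wx": 0, "wy": 0, "wz": 0, "tx": 0, "ty": 3, "tz": 0, "jaw": 0},
  {"wx": 0, "wy": 0, "wz": 0, "tx": 0, "ty": 3, "tz": 0, "jaw": 0},
  {"wx": 0, "wy": 0, "wz": 0, "tx": 0, "ty": 2, "tz": 0, "jaw": 0},
  {"wx": 0, "wy": 0, "wz": 0, "tx": 0, "ty": 1, "tz": 0, "jaw": 0},
  {"wx": 0, "wy": 0, "wz": 0, "tx": 0, "ty": 0, "tz": 0, "jaw": 0},
])

```text
t: 4.05
tcp_pos: [0.4955, 0.3509, 0.0646]
orientation: [0.132, 0.991, 0.001, 0.0]
wrist_force: [-1.1, -1.8, 6.2]
gripper_width: 0.0007
gripper_force: 2.4
```

```bash
python3 -c "
from h import *
st()"
```

```text
bal x,y,z -88.9 -15.0 64.6 F -0.6 -2.0 6.2 4.05
```

>>> move_arm([
  {"wx": 0, "wy": 0, "wz": 0, "tx": 0, "ty": 2, "tz": 0, "jaw": 0},
  {"wx": 0, "wy": 0, "wz": 0, "tx": 0, "ty": 2, "tz": 0, "jaw": 0},
  {"wx": 0, "wy": 0, "wz": 0, "tx": 0, "ty": 0, "tz": 0, "jaw": 0},
])

```text
t: 4.35
tcp_pos: [0.4959, 0.352, 0.0644]
orientation: [0.133, 0.991, -0.002, -0.0]
wrist_force: [-4.5, -6.5, 11.6]
gripper_width: 0.0002
gripper_force: 6.7
```

Run:
```python
from h import *
st(); c=snap('wrist','w3'); cv2.imwrite('pics/w3c.png',cv2.resize(c['image'][170:320,130:490,::-1],None,fx=2.2,fy=2.2,interpolation=cv2.INTER_CUBIC))
```

```text
bal x,y,z -88.9 -13.9 64.4 F -2.7 -7.5 11.6 4.35
```

View pics/w3c.png

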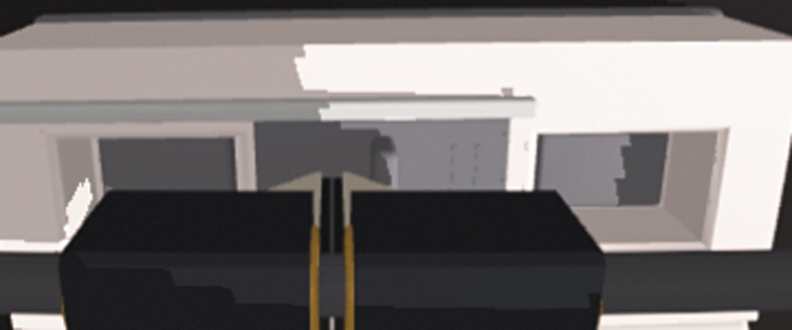

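The y force jumped to 7.5 N with no further travel, so the guard is at its stop. The picture agrees: plate edge at 508, power well at 537 (about 7-8 mm), and the zero well's right rim is visible at 240-255. I'll back off, lift and shift over the zero well.

>>> move_arm([
  {"wx": 0, "wy": 0, "wz": 0, "tx": 0, "ty": -6, "tz": 0, "jaw": 0},
  {"wx": 0, "wy": 0, "wz": 0, "tx": 0, "ty": -2, "tz": -20, "jaw": 0},
  {"wx": 0, "wy": 0, "wz": 0, "tx": 0, "ty": -20, "tz": -10, "jaw": 0},
  {"wx": 0, "wy": 0, "wz": 0, "tx": 0, "ty": -22, "tz": 0, "jaw": 0},
  {"wx": 0, "wy": 0, "wz": 0, "tx": 0, "ty": 0, "tz": 0, "jaw": 0},
  {"wx": 0, "wy": 0, "wz": 0, "tx": 0, "ty": 0, "tz": 0, "jaw": 0},
])

```text
t: 5.0
tcp_pos: [0.4832, 0.3054, 0.0937]
orientation: [0.133, 0.991, 0.0, 0.0]
wrist_force: [0.4, 0.2, 0.2]
gripper_width: 0.0005
gripper_force: 0.0
```

Run:
```python
from h import *
st(); c=snap('wrist','w4'); c=dict(np.load('pics/w4.npz')); W=wworld(c)
a=np.deg2rad(-15.06); bx=np.array([np.cos(a),np.sin(a)]); by=np.array([-bx[1],bx[0]])
B=((W[...,:2]-[.5853,.3423])@np.stack([bx,by],1)*1000); Z=W[...,2]*1000
for lo,hi in ((-95,-30),(20,95)):
  sel=(Z<50)&(Z>20)&(B[...,0]<-60)&(B[...,0]>-125)&(B[...,1]>lo)&(B[...,1]<hi)
  print(sel.sum(),np.percentile(B[sel],[.5,99.5],axis=0).round(1) if sel.any() else 0)
R_=R.from_quat(observe()['orientation']).as_matrix(); print(R_.round(3))
```

```text
bal x,y,z -89.0 -62.2 93.7 F 0.4 0.3 0.2 5.0
2336 [[-101.   -85.7]
 [ -73.6  -37.4]]
2551 [[-102.7   44.7]
 [ -74.    87.3]]
[[-0.965  0.263  0.   ]
 [ 0.263  0.965  0.001]
 [ 0.     0.001 -1.   ]]
```

>>> move_arm([
  {"wx": 0, "wy": 0, "wz": 0, "tx": 1, "ty": 0, "tz": 20, "jaw": 0},
  {"wx": 0, "wy": 0, "wz": 0, "tx": 0, "ty": 0, "tz": 13, "jaw": 0},
  {"wx": 0, "wy": 0, "wz": 0, "tx": 0, "ty": 0, "tz": 10, "jaw": 0},
  {"wx": 0, "wy": 0, "wz": 0, "tx": 0, "ty": 0, "tz": 7, "jaw": 0},
  {"wx": 0, "wy": 0, "wz": 0, "tx": 0, "ty": 0, "tz": 0, "jaw": 0},
])

```text
t: 5.55
tcp_pos: [0.4812, 0.3055, 0.0424]
orientation: [0.132, 0.991, -0.001, -0.001]
wrist_force: [-0.9, -0.1, 0.7]
gripper_width: 0.0005
gripper_force: 0.0
```

```bash
python3 -c "
from h import *
st()"
```

```text
bal x,y,z -90.9 -62.6 42.4 F -0.8 -0.3 0.7 5.55
```

>>> move_arm([
  {"wx": 0, "wy": 0, "wz": 0, "tx": 0, "ty": 0, "tz": 3, "jaw": 0},
  {"wx": 0, "wy": 0, "wz": 0, "tx": 0, "ty": 0, "tz": 3, "jaw": 0},
  {"wx": 0, "wy": 0, "wz": 0, "tx": 0, "ty": 0, "tz": 3, "jaw": 0},
  {"wx": 0, "wy": 0, "wz": 0, "tx": 0, "ty": 0, "tz": 2, "jaw": 0},
  {"wx": 0, "wy": 0, "wz": 0, "tx": 0, "ty": 0, "tz": 0, "jaw": 0},
])

```text
t: 6.05
tcp_pos: [0.4826, 0.3062, 0.0334]
orientation: [0.132, 0.991, 0.0, 0.0]
wrist_force: [-0.7, -0.1, 4.6]
gripper_width: 0.0003
gripper_force: 2.2
```

```bash
python3 -c "
from h import *
st()"
```

```text
bal x,y,z -89.8 -61.6 33.4 F -0.7 -0.3 4.6 6.05
```

Nearly down at 4.6 N. I'll press further to bottom out against the stop, then hold.

>>> move_arm([
  {"wx": 0, "wy": 0, "wz": 0, "tx": 0, "ty": 0, "tz": 2, "jaw": 0},
  {"wx": 0, "wy": 0, "wz": 0, "tx": 0, "ty": 0, "tz": 2, "jaw": 0},
  {"wx": 0, "wy": 0, "wz": 0, "tx": 0, "ty": 0, "tz": 0, "jaw": 0},
])

```text
t: 6.35
tcp_pos: [0.4827, 0.3063, 0.0327]
orientation: [0.132, 0.991, 0.0, 0.001]
wrist_force: [-8.6, -5.9, 33.1]
gripper_width: 0.0003
gripper_force: 17.0
```

```bash
python3 -c "
from h import *
st()"
```

```text
bal x,y,z -89.7 -61.5 32.7 F -6.8 -7.9 33.1 6.35
```

>>> move_arm([
  {"wx": 0, "wy": 0, "wz": 0, "tx": 0, "ty": 0, "tz": -1.5, "jaw": 0},
  {"wx": 0, "wy": 0, "wz": 0, "tx": 0, "ty": 0, "tz": 0, "jaw": 0},
  {"wx": 0, "wy": 0, "wz": 0, "tx": 0, "ty": 0, "tz": 0, "jaw": 0},
  {"wx": 0, "wy": 0, "wz": 0, "tx": 0, "ty": 0, "tz": 0, "jaw": 0},
  {"wx": 0, "wy": 0, "wz": 0, "tx": 0, "ty": 0, "tz": 0, "jaw": 0},
  {"wx": 0, "wy": 0, "wz": 0, "tx": 0, "ty": 0, "tz": 0, "jaw": 0},
])

```text
t: 6.95
tcp_pos: [0.4827, 0.3062, 0.033]
orientation: [0.133, 0.991, 0.0, 0.001]
wrist_force: [-5.6, -3.7, 22.7]
gripper_width: 0.0005
gripper_force: 11.3
```

```bash
python3 -c "
from h import *
st()"
```

```text
bal x,y,z -89.7 -61.5 33.0 F -4.4 -5.0 22.7 6.95
```

>>> move_arm([
  {"wx": 0, "wy": 0, "wz": 0, "tx": 0, "ty": 0, "tz": 0, "jaw": 0},
  {"wx": 0, "wy": 0, "wz": 0, "tx": 0, "ty": 0, "tz": 0, "jaw": 0},
  {"wx": 0, "wy": 0, "wz": 0, "tx": 0, "ty": 0, "tz": 0, "jaw": 0},
  {"wx": 0, "wy": 0, "wz": 0, "tx": 0, "ty": 0, "tz": 0, "jaw": 0},
  {"wx": 0, "wy": 0, "wz": 0, "tx": 0, "ty": 0, "tz": 0, "jaw": 0},
  {"wx": 0, "wy": 0, "wz": 0, "tx": 0, "ty": 0, "tz": 0, "jaw": 0},
])

```text
t: 7.55
tcp_pos: [0.4827, 0.3062, 0.033]
orientation: [0.132, 0.991, 0.0, 0.001]
wrist_force: [-5.8, -3.7, 22.7]
gripper_width: 0.0002
gripper_force: 11.3
```

Held fully down for over 1.2 s. I'll lift, cross over the rib to its left side, and lower.

>>> move_arm([
  {"wx": 0, "wy": 0, "wz": 0, "tx": 0, "ty": 0, "tz": -15, "jaw": 0},
  {"wx": 0, "wy": 0, "wz": 0, "tx": 0, "ty": 0, "tz": -25, "jaw": 0},
  {"wx": 0, "wy": 0, "wz": 0, "tx": 0, "ty": 0, "tz": -30, "jaw": 0},
  {"wx": 0, "wy": 0, "wz": 0, "tx": 0, "ty": 30, "tz": 0, "jaw": 0},
  {"wx": 0, "wy": 0, "wz": 0, "tx": 0, "ty": 30, "tz": 0, "jaw": 0},
  {"wx": 0, "wy": 0, "wz": 0, "tx": 0, "ty": 27, "tz": 0, "jaw": 0},
  {"wx": 0, "wy": 0, "wz": 0, "tx": 0, "ty": 0, "tz": 0, "jaw": 0},
  {"wx": 0, "wy": 0, "wz": 0, "tx": 0, "ty": 0, "tz": 0, "jaw": 0},
])

```text
t: 8.35
tcp_pos: [0.5044, 0.3898, 0.0999]
orientation: [0.132, 0.991, -0.0, -0.0]
wrist_force: [-0.6, -0.1, 0.1]
gripper_width: 0.0008
gripper_force: 0.0
```

```bash
python3 -c "
from h import *
st()"
```

```text
bal x,y,z -90.5 24.9 99.9 F -0.5 -0.2 0.1 8.35
```

>>> move_arm([
  {"wx": 0, "wy": 0, "wz": 0, "tx": 0, "ty": 0, "tz": 20, "jaw": 0},
  {"wx": 0, "wy": 0, "wz": 0, "tx": 0, "ty": 0, "tz": 12, "jaw": 0},
  {"wx": 0, "wy": 0, "wz": 0, "tx": 0, "ty": 0, "tz": 6, "jaw": 0},
  {"wx": 0, "wy": 0, "wz": 0, "tx": 0, "ty": 0, "tz": 0, "jaw": 0},
  {"wx": 0, "wy": 0, "wz": 0, "tx": 0, "ty": -5, "tz": 0, "jaw": 0},
  {"wx": 0, "wy": 0, "wz": 0, "tx": 0, "ty": -5, "tz": 0, "jaw": 0},
  {"wx": 0, "wy": 0, "wz": 0, "tx": 0, "ty": -5, "tz": 0, "jaw": 0},
  {"wx": 0, "wy": 0, "wz": 0, "tx": 0, "ty": -5, "tz": 0, "jaw": 0},
])

```text
t: 9.15
tcp_pos: [0.5002, 0.3707, 0.0631]
orientation: [0.132, 0.991, 0.001, 0.001]
wrist_force: [1.1, 1.6, -0.1]
gripper_width: 0.0005
gripper_force: 0.9
```

```bash
python3 -c "
from h import *
st()"
```

```text
bal x,y,z -89.6 5.3 63.1 F 0.6 1.8 -0.1 9.15
```

>>> move_arm([
  {"wx": 0, "wy": 0, "wz": 0, "tx": 0, "ty": -6, "tz": 0, "jaw": 0},
  {"wx": 0, "wy": 0, "wz": 0, "tx": 0, "ty": -6, "tz": 0, "jaw": 0},
  {"wx": 0, "wy": 0, "wz": 0, "tx": 0, "ty": -6, "tz": 0, "jaw": 0},
  {"wx": 0, "wy": 0, "wz": 0, "tx": 0, "ty": -6, "tz": 0, "jaw": 0},
  {"wx": 0, "wy": 0, "wz": 0, "tx": 0, "ty": -6, "tz": 0, "jaw": 0},
  {"wx": 0, "wy": 0, "wz": 0, "tx": 0, "ty": -6, "tz": 0, "jaw": 0},
  {"wx": 0, "wy": 0, "wz": 0, "tx": 0, "ty": -6, "tz": 0, "jaw": 0},
  {"wx": 0, "wy": 0, "wz": 0, "tx": 0, "ty": -3, "tz": 0, "jaw": 0},
])

```text
t: 9.95
tcp_pos: [0.4885, 0.3261, 0.0627]
orientation: [0.133, 0.991, 0.0, 0.001]
wrist_force: [1.8, 1.3, 6.8]
gripper_width: 0.0007
gripper_force: 2.5
```

```bash
python3 -c "
from h import *
st()"
```

```text
bal x,y,z -89.3 -40.8 62.7 F 1.4 1.7 6.8 9.95
```

>>> move_arm([
  {"wx": 0, "wy": 0, "wz": 0, "tx": 0, "ty": -3, "tz": 0, "jaw": 0},
  {"wx": 0, "wy": 0, "wz": 0, "tx": 0, "ty": -3, "tz": 0, "jaw": 0},
  {"wx": 0, "wy": 0, "wz": 0, "tx": 0, "ty": -2, "tz": 0, "jaw": 0},
  {"wx": 0, "wy": 0, "wz": 0, "tx": 0, "ty": 0, "tz": 0, "jaw": 0},
])

```text
t: 10.35
tcp_pos: [0.487, 0.3207, 0.063]
orientation: [0.132, 0.991, 0.002, 0.001]
wrist_force: [3.1, 4.9, 2.6]
gripper_width: 0.0009
gripper_force: 2.9
```

```bash
python3 -c "
from h import *
st()"
```

```text
bal x,y,z -89.3 -46.4 63.0 F 1.8 5.5 2.6 10.35
```

>>> move_arm([
  {"wx": 0, "wy": 0, "wz": 0, "tx": 0, "ty": -2, "tz": 0, "jaw": 0},
  {"wx": 0, "wy": 0, "wz": 0, "tx": 0, "ty": -2, "tz": 0, "jaw": 0},
  {"wx": 0, "wy": 0, "wz": 0, "tx": 0, "ty": 0, "tz": 0, "jaw": 0},
])

```text
t: 10.65
tcp_pos: [0.4865, 0.3199, 0.0637]
orientation: [0.132, 0.991, 0.004, 0.002]
wrist_force: [4.2, 9.5, 2.1]
gripper_width: 0.0004
gripper_force: 4.4
```

```bash
python3 -c "
from h import *
st()"
```

```text
bal x,y,z -89.6 -47.3 63.7 F 1.6 10.3 2.1 10.65
```

The guard is at its shut stop: 10 N, stalled at y -47, close to the predicted -48. I'll back off, lift, and look.

>>> move_arm([
  {"wx": 0, "wy": 0, "wz": 0, "tx": 0, "ty": 8, "tz": 0, "jaw": 0},
  {"wx": 0, "wy": 0, "wz": 0, "tx": 0, "ty": 3, "tz": -10, "jaw": 0},
  {"wx": 0, "wy": 0, "wz": 0, "tx": 0, "ty": 0, "tz": -35, "jaw": 0},
  {"wx": 0, "wy": 0, "wz": 0, "tx": 0, "ty": 0, "tz": -40, "jaw": 0},
  {"wx": 0, "wy": 0, "wz": 0, "tx": 0, "ty": 0, "tz": -40, "jaw": 0},
  {"wx": 0, "wy": 0, "wz": 0, "tx": 0, "ty": 0, "tz": -30, "jaw": 0},
  {"wx": 0, "wy": 0, "wz": 0, "tx": 0, "ty": 0, "tz": 0, "jaw": 0},
  {"wx": 0, "wy": 0, "wz": 0, "tx": 0, "ty": 0, "tz": 0, "jaw": 0},
])

```text
t: 11.45
tcp_pos: [0.4871, 0.3251, 0.2175]
orientation: [0.133, 0.991, -0.001, -0.0]
wrist_force: [0.3, -0.5, -0.5]
gripper_width: 0.0005
gripper_force: 0.0
```

Run:
```python
from h import *
st(); snap('wrist','w5'); c=dict(np.load('pics/w5.npz')); W=wworld(c)
a=np.deg2rad(-15.06); bx=np.array([np.cos(a),np.sin(a)]); by=np.array([-bx[1],bx[0]])
B=((W[...,:2]-[.5853,.3423])@np.stack([bx,by],1)*1000); Z=W[...,2]*1000
sel=(Z>66)&(Z<76)&(B[...,0]<-65)&(B[...,0]>-115); print('rib',sel.sum(),B[sel].min(0),B[sel].max(0),B[sel].mean(0))
cv2.imwrite('pics/w5c.png',cv2.resize(c['image'][140:340,180:460,::-1],None,fx=2.5,fy=2.5,interpolation=cv2.INTER_CUBIC))
```

```text
bal x,y,z -90.3 -42.1 217.5 F 0.4 -0.4 -0.5 11.45
rib 222 [-107.60941653  -64.70372891] [-71.84609894 -58.41867067] [-89.91644237 -61.34492831]
```

View pics/w5c.png

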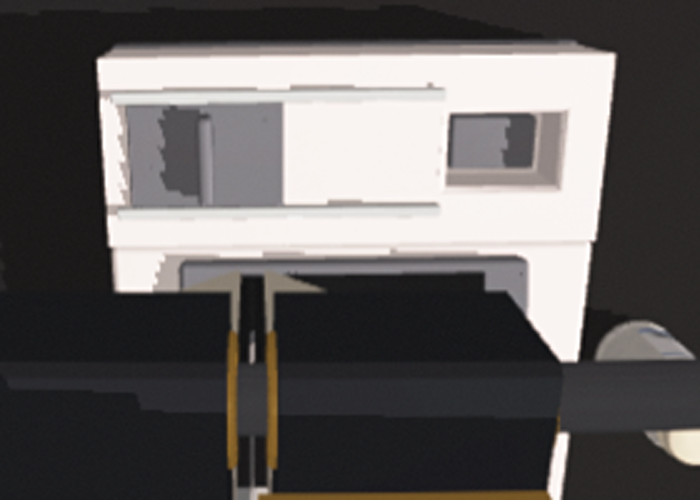

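The crop shows the guard shut: plate at columns 128-283 and rib at about 207, measured at y -61.3 as at the start. The bottle is still standing and the arm is clear, so I'll hand in.

```bash
python3 -c "
from rig import job_done
print(job_done())"
```

```text
the job is handed in; nothing more can be done
None
```

I handed the job in at about 11.5 s: the guard was pushed to its stop, the zero key was held fully down for over a second, and the guard is back over the well, with the power key, dish and other items not touched.

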